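# Roll a shaft blank into the V-block

## Task

Roll the loose aluminium bar along the bench by pushing its side with the fingertips or the outside of the fingers, up the ramp of the blue V-block and into its groove. Then push the bar's free end so that its other end rests home against the dark end stop, and move clear. Only push: do not grip, lift or tip the bar, and leave the dish, the marker and the two standing tubes where they are.

Things in the scene. Friction and masses are not known exactly. Their poses are not given: they have to be found in the camera images.
- bar_center (a point): Centre of the loose bar: a plain smooth aluminium cylinder (friction about 0.35), 32 mm diameter, 180 mm long, about 0.38 kg, lying on the bench (centre 16 mm up) and free to roll. The point's y axis runs along the bar; its x and z axes turn with the bar as it rolls.
- v_block: Blue V-block fixed to the bench, 150 mm long along its y axis (y -75 to +75), turned by up to 0.3 rad. Origin on the bench under the bottom line of the groove, z up, +x across the groove and away from the robot. The bar starts on its -x side, lying along y within 0.2 rad, its -y end 10 to 40 mm short of the plane of the stop face (the slant aside).
- crest (a point): Middle of the crest between ramp and groove (V-block frame x -16, y 0, z 12 mm; axes as the V-block's). Profile in the V-block's frame, the same all along y, mm: ramp from the bench at x -60 up to the crest at x -17 to -15; near flank falls 30 degrees to the groove bottom, 3 high at x 0; far flank rises 45 degrees to 33 high at x 30; flat back to x 45.
- stop_face (a point): Dark steel end stop at the -y end of the V-block, a 10 mm thick plate, 44 mm high, spanning x -19 to +45 mm. The point lies on its inner face, at x -2.6, y -75, z 23 mm in the V-block's frame. The groove's +y end is open.
- seat (a point): Where the bar's centre is when it lies in the groove with its end against the end stop: x -2.6, y +15, z 23 mm in the V-block's frame, axes as the V-block's. The bar's free end then stands out 30 mm beyond the +y end of the block.
- amber_tube: Bystander: small screw-cap tube with amber cap, 22 mm diameter, 71 mm tall, standing loose beyond the end stop. Origin at its foot, z up.
- dish: Bystander: round petri dish, 59 mm diameter, 15 mm tall, loose on the bench on the -y side of the bar's path. Origin under its centre.
- marker: Bystander: blue marker pen, 17 mm thick and 136 mm long along its y axis, lying loose behind the V-block. Origin under its centre.
- blue_tube: Bystander: screw-cap tube with blue cap, 36 mm diameter, 114 mm tall, standing loose off the +y end of the V-block. Origin at its foot, z up.

How it is judged (in metres and radians):
On the way:
1. the bar rolls along towards the V-block (angular speed of bar above 0.4 rad/s and linear speed of bar above 0.005 m/s and x of bar_center in the frame of v_block below -0.025 m), for 0.15 s.
At the end, for the whole second after the job is handed in: The bar lies at rest in the groove, its centre within 5 mm across and 4 mm in height of the seated place, parallel to the groove within 0.04 rad, and its end within 4 mm of the end stop (x of bar_center in the frame of seat between -0.005 and 0.005 m and y of bar_center in the frame of seat between -0.004 and 0.004 m and z of bar_center in the frame of seat between -0.004 and 0.004 m and angle between the y axis of bar_center and the y axis of seat, either way round below 0.04 rad and linear speed of bar below 0.01 m/s and angular speed of bar below 0.2 rad/s); the robot touches nothing.
It fails at once if the bar is lifted: its centre rises above 42 mm, or above 24 mm (8 mm off the bench) while still short of the ramp (height (world z) of bar_center above 0.042 m or (height (world z) of bar_center above 0.024 m and x of bar_center in the frame of v_block below -0.075 m)).
It fails at once if the bar is tipped up or off one end (axis more than 0.25 rad from level) (angle between bar_center's own y axis and vertical below 1.32 rad).
It fails at once if the fingers squeeze or press the bar with more than 40 N (contact force between the fingers and bar above 40 N).
It fails at once if a bystander is moved more than 15 mm or a standing tube is tipped (distance of any of amber_tube, dish, marker, blue_tube from where it was at the start of the episode above 0.015 m or angle between any of amber_tube, blue_tube's own z axis and vertical above 0.3 rad).
It also fails if it takes over 51 s, if anything falls off the work surface, if the arm or the gripper's body presses on something with over 40 N, if the wrist force passes 120 N, or if a joint passes its speed limit or range.

## Robot

A 7-joint arm with a two-finger parallel gripper is mounted at the origin on the work surface; the furniture and walls round the work are solid. World frame = base frame: x ahead of the robot, y to its left, z up, the work surface at z = 0. Lengths are in m, angles in degrees, forces in N, time in s.
With the tool pointing down it reaches from about 0.425 to 0.875 m from the base axis. Payload 4.7 kg.
Tool frame: the origin (TCP) lies midway between the tips of the shut fingers; the grasp point (between the pads) lies 19 mm behind it (env.grip_depth is the distance from the TCP to the grasp point, in m); z points along the fingers, y is the line along which they close (so a half turn about z gives the same grasp; the last joint's range is limited). The gripper opens to 87 mm and grips with 3 to 60 N. Pads are 19 mm wide; open, the fingers measure 117 mm over their backs; the gripper's body (75 mm by 190 mm) begins 51 mm behind the grasp point.
Start: joints at [76.667, 18.392, -4.016, 83.108, 1.295, 78.541, -3.26], TCP at [0.159, -0.63, 0.223] pointing down, gripper open.
Joint ranges: [-163.93, 163.93], [-17.29, 119.83], [-79.2, 71.16], [3.27, 140.29], [-89.18, 269.18], [5.43, 117.66], [-154.24, 154.24]. Speed limits (degrees/s): [147.25, 147.25, 180, 180, 180, 180, 180].

## Interface

Orientations are given as [roll, pitch, yaw] about the fixed x, y, z axes, in that order (R = Rz(yaw) Ry(pitch) Rx(roll)).
In Python, from cell import get_obs, optics, env, nets gives the robot as it stands.
- The arm moves only by the shell command python3 -m creep 'ROWS' [FORCE]. ROWS is JSON, a list of rows, each an object of numbers: "wx", "wy", "wz": the turn, a rotation vector about the tool's x, y, z in degrees; "tx", "ty", "tz": the shift along the tool's x, y, z in mm; "gripper": the opening, from -1 (shut) to 1 (fully open). A call has 1 to 5 rows; each row is the pose to reach, as a shift and turn from the pose commanded when the call began, along the tool's axes at that moment; what a row does not reach only later rows make up. A row lasts 1/12 s, in which the tool goes at most 41.7 mm and 7.16 degrees, less where a joint would pass 70% of its speed; a pose out of reach is approached as far as the arm can. A call with a gripper value outside its range is refused whole. The fingers move at their own pace and stop on an object; FORCE is the grip in N (left out, the last holds). Time passes only in rows, so rows that repeat a pose let the fingers close. It gives the time, the measured TCP pose, the force, the opening and the grip force at its end, in the units of the state.
- get_obs(): the state, without advancing time (a new reading comes with each control period).
- optics.read_camera(name): name is "scene" or "side" or "wrist"; returns (picture, depth): 420x560x3 uint8, red, green, blue; 420x560 float32, m along the optical axis (not along the pixel's ray), 0 where there is no reading.
- optics.camera_info(name): a dict with "fovy" (degrees; the focal length in pixels is half the picture's height over the tangent of half this angle, whatever the lens; pixels are square), "cx", "cy" (the principal point, pixels), "R" (3x3) and "t" (3): a world point X has camera coordinates R X + t; the wrist camera has in their place "tool_from_camera" (4x4, takes a point from camera to tool coordinates, whose origin is the TCP and whose axes are the flange's). Camera axes: x right, y down, z forward; pixel columns grow to the right and rows downward; lengths in m; the calibration is good to about 2 mm. The wrist camera is an equidistant fisheye: a pixel r from the principal point sees the ray r / f radians off the axis. A picture is of the moment at which its call begins: read the wrist's pose just before it. camera_info takes no time and is no camera call.
- env.sign_off(): hands the job in; it is judged then, once.
Trained networks look in the newest picture that a camera, given by its name, has taken for a name from the list of things; names that differ only in an ending like _2 or _b are one class to them, and where a whole thing is asked for, a point or a joint stands for the part that bears it (a point fixed in the world has none). Each returns a list of dicts, best first, with "confidence" (0 to 1); they miss things now and then, are a little off and sometimes report something else, mostly with a low value. They report only what shows in the picture. A call takes as long as a camera call.
- nets.look_for(query, camera): "point" ([x, y, z] in m, in world coordinates, good to about 4 mm: the middle of the surface that is visible of it).
- nets.place_of(query, camera): "point" ([x, y, z] in m, in world coordinates, good to about 4 mm: a listed point, or the origin of a listed thing).
The state is a dict: "time_s": time; "qpos": joint angles; "joint_velocities": joint speeds; "effort": joint torques, N m; "tool_pos": TCP position; "tool_rot": TCP orientation; "force": force on the tool from outside, world axes, zero at the start; "wrist_torque": the same for the moment, N m; "grip_width": finger opening in m; "grasp_force": force on a finger pad.
Only numpy, scipy, OpenCV 4.12 (cv2) and the standard library are available. Lean on these libraries where they do the work, as an engineer would, in place of code of your own. Each camera call takes 0.05 s, during which the arm holds its last target. There are 200 camera calls.

## Working session

There is one attempt and no reset: what is moved stays moved. The work goes in short steps, Python scripts to look and compute and a shell command to move; the robot and the scene stay as the last step left them, time stands still between calls to the robot, and variables do not carry over. Pictures are saved under pics/ and viewed, at most 10 in all, crops included, and the job is handed in when it is done.

```bash
mkdir -p pics; ls; cat > h.py <<'E'
import numpy as np,cv2
from cell import get_obs,optics,env,nets
from scipy.spatial.transform import Rotation as Ro
def cloud(cam,pix=None):
    im,d=optics.read_camera(cam); i=optics.camera_info(cam)
    f=im.shape[0]/2/np.tan(np.radians(i["fovy"]/2))
    v,u=np.mgrid[:im.shape[0],:im.shape[1]]
    P=np.stack([(u-i["cx"])/f*d,(v-i["cy"])/f*d,d],-1)
    W=(P-np.array(i["t"]))@np.array(i["R"])
    W[d==0]=np.nan
    return im,W
def pix(cam,X):
    i=optics.camera_info(cam);f=210/np.tan(np.radians(i["fovy"]/2))
    c=np.array(i["R"])@X+i["t"];return c[0]/c[2]*f+i["cx"],c[1]/c[2]*f+i["cy"]
E
python3 - <<'E'
from h import *
o=get_obs();print(o)
for c in("scene","side"):
    im,W=cloud(c);cv2.imwrite(f"pics/{c}0.png",im[...,::-1]);np.save(f"{c}0.npy",W)
    for q in("bar_center","v_block","crest","stop_face","seat","amber_tube","dish","marker","blue_tube"):
        r=nets.place_of(q,c);print(c,q,[(np.round(a["point"],3).tolist(),round(a["confidence"],2)) for a in r[:2]])
E
```

```text
pics
{'time_s': 0.0, 'qpos': array([76.66829296, 18.44120251, -4.01641846, 83.17524994,  1.29428842,
       78.53906373, -3.2579498 ]), 'joint_velocities': array([-0.12975251,  0.10459337, -0.01822244,  0.09191063, -0.11776903,
        0.0285676 , -0.13559316]), 'effort': array([-2.30766454e-04, -4.91282701e+01, -4.03702240e-01, -3.12526023e+01,
       -6.39276858e-02,  4.38099552e-02,  1.71464258e-04]), 'tool_pos': array([ 0.158616  , -0.62978486,  0.22143428]), 'tool_rot': array([-1.79889690e+02,  4.67271981e-03,  1.41442188e+01]), 'force': array([ 0.14618749,  0.02912348, -0.52855691]), 'wrist_torque': array([0.02122477, 0.0310197 , 0.04321956]), 'grasp_force': 0.0, 'grip_width': 0.08730342683363028}
scene bar_center []
scene v_block [([0.608, -0.219, -0.002], 0.89)]
scene crest [([0.591, -0.215, 0.01], 0.7)]
scene stop_face [([0.59, -0.289, 0.028], 0.78)]
scene seat [([0.609, -0.206, 0.024], 0.83)]
scene amber_tube [([0.586, -0.351, 0.0], 0.65)]
scene dish [([0.462, -0.361, 0.003], 0.68)]
scene marker [([0.716, -0.266, -0.002], 0.65), ([0.688, 0.03, 0.001], 0.36)]
scene blue_tube [([0.684, 0.034, 0.002], 0.81), ([0.59, -0.292, 0.029], 0.37)]
side bar_center [([0.5, -0.154, 0.016], 0.57)]
side v_block []
side crest [([0.591, -0.217, 0.018], 0.69)]
side stop_face [([0.588, -0.293, 0.022], 0.98), ([0.591, -0.217, 0.014], 0.57)]
side seat [([0.606, -0.203, 0.02], 0.72)]
side amber_tube [([0.586, -0.35, 0.002], 0.83)]
side dish [([0.467, -0.363, -0.0], 0.77), ([0.608, -0.218, -0.001], 0.51)]
side marker [([0.716, -0.265, 0.0], 0.72)]
side blue_tube [([0.688, 0.032, -0.004], 0.82)]
```

View pics/scene0.png

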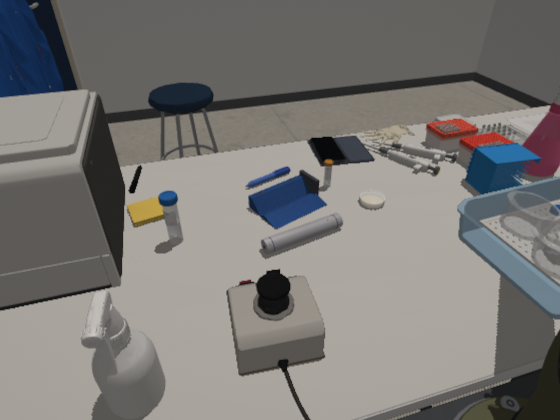

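```bash
python3 - <<'E'
from h import *
for c in("scene","side"):
    W=np.load(f"{c}0.npy").reshape(-1,3)
    # bar: points near expected
    m=(np.abs(W[:,0]-.5)<.06)&(np.abs(W[:,1]+.154)<.13)&(W[:,2]>.010)&(W[:,2]<.045)
    P=W[m]; print(c,len(P))
    T=P[P[:,2]>.026]
    if len(T)>20:
        ctr=T.mean(0);u,s,v=np.linalg.svd(T[:,:2]-ctr[:2],full_matrices=False);d=v[0]*np.sign(v[0][1])
        a=(T[:,:2]-ctr[:2])@d; print("bar top",ctr,d,np.degrees(np.arctan2(-d[0],d[1])),np.percentile(a,[0,1,99,100]), ctr[:2]+d*np.percentile(a,[.5,99.5]).mean(),T[:,2].max())
    # block back flat z~.033 and stop top .044
    for lo,hi,n in((.030,.036,"back"),(.040,.048,"stop")):
        m=(np.abs(W[:,0]-.62)<.07)&(np.abs(W[:,1]+.22)<.1)&(W[:,2]>lo)&(W[:,2]<hi);B=W[m][:,:2].astype(np.float32)
        if len(B)>10: 
            r=cv2.minAreaRect(B);print(n,len(B),r)
E
```

```text
scene 1236
bar top [ 0.49678418 -0.14635705  0.02979462] [0.31116721 0.95035518] -18.12958594709446 [-0.09442171 -0.09207174  0.08543221  0.08689355] [ 0.49566167 -0.14978539] 0.03354377924443054
back 329 ((0.6380894184112549, -0.23428702354431152), (0.1685347557067871, 0.06092635542154312), 63.172176361083984)
stop 80 ((0.6060557961463928, -0.2979813814163208), (0.011744050309062004, 0.06446994841098785), 81.25090026855469)
side 785
bar top [ 0.49591494 -0.16282571  0.03019587] [0.30701336 0.9517052 ] -17.879333661214936 [-0.08146907 -0.07949601  0.09744435  0.10259358] [ 0.49901029 -0.15323049] 0.033993200777147965
back 371 ((0.6377105116844177, -0.23542773723602295), (0.17095427215099335, 0.060202620923519135), 63.46687698364258)
stop 135 ((0.6047523021697998, -0.29988154768943787), (0.011833304539322853, 0.0624157078564167), 78.91061401367188)
```

```bash
cat > fit.py <<'E'
from h import *
from scipy.optimize import least_squares
prof=lambda x:np.interp(x,[-60,-17,-15,0,30,45],[0,12,12,3,33,33])
def fitblock(Ws):
    W=np.concatenate([w.reshape(-1,3) for w in Ws]);W=W[np.isfinite(W).all(1)]
    p=np.array([.608,-.219,np.radians(-12)])
    for k in range(3):
        c,s=np.cos(p[2]),np.sin(p[2]);L=lambda q,p:np.stack([(np.cos(p[2])*(q[:,0]-p[0])+np.sin(p[2])*(q[:,1]-p[1])),(-np.sin(p[2])*(q[:,0]-p[0])+np.cos(p[2])*(q[:,1]-p[1]))],1)*1e3
        l=L(W,p);m=(l[:,0]>-65)&(l[:,0]<42)&(np.abs(l[:,1])<65)&(W[:,2]<.05)&(W[:,2]>-.005);Q=W[m]
        f=lambda a:prof(L(Q,[a[0],p[1],a[1]])[:,0])-Q[:,2]*1e3-a[2]
        r=least_squares(f,[p[0],p[2],0],x_scale=[1e-3,1e-2,1],loss='soft_l1');p[0],p[2]=r.x[:2]
        zo=r.x[2]
        l=L(W,p);m=(W[:,2]>.041)&(W[:,2]<.048)&(l[:,0]>-19)&(l[:,0]<45)&(np.abs(l[:,1]+80)<20)
        m2=(W[:,2]>.029)&(W[:,2]<.036)&(l[:,0]>28)&(l[:,0]<47)&(np.abs(l[:,1])<90)
        ys=np.percentile(l[m,1],[2,98]);yb=np.percentile(l[m2,1],[1,99])
        p[:2]+=np.array([-np.sin(p[2]),np.cos(p[2])])*(ys.mean()+80)/1e3
    return p,np.median(np.abs(f(r.x))),zo,ys,yb
if __name__=="__main__":
    for n in(["scene"],["side"],["scene","side"]):
        p,e,zo,ys,yb=fitblock([np.load(f"{k}0.npy") for k in n]);print(n,p,np.degrees(p[2]),e,zo,ys,yb)
    W=np.load("scene0.npy").reshape(-1,3)
    m=(W[:,0]>.15)&(W[:,0]<.9)&(W[:,1]>-.5)&(W[:,1]<.3)&(W[:,2]>.01)
    g=np.zeros((15,16))
    for q in W[m]: i,j=int((q[0]-.15)/.05),int((q[1]+.5)/.05);g[i,j]=max(g[i,j],q[2])
    print("rows x .15+.05i, cols y -.5+.05j, max z mm");print((g*1e3).astype(int))
E
python3 fit.py
```

```text
['scene'] [ 0.60733605 -0.21731466 -0.16884134] -9.673896394660117 0.946456735680198 0.13295801136626814 [-85.63425812 -74.36621725] [-76.57240631  73.74506445]
['side'] [ 0.60568226 -0.21970456 -0.16443185] -9.421250818499644 0.5641126370263915 -0.4691666282465946 [-85.37430968 -74.62569034] [-85.37224969  72.12057268]
['scene', 'side'] [ 0.60652216 -0.21876679 -0.16530627] -9.471351755239718 0.8495271696167292 -0.16892286320196548 [-86.31647246 -73.68523625] [-85.60560497  74.91788158]
rows x .15+.05i, cols y -.5+.05j, max z mm
[[108 113 115  76  75   0   0   0   0   0   0   0   0   0   0   0]
 [ 76 113 114  76   0   0   0   0   0   0   0   0   0   0   0   0]
 [ 75  76  75  76   0   0   0   0   0   0  85  83  28   0   0   0]
 [  0   0   0   0   0   0   0   0   0   0  91 128  89   0   0   0]
 [  0   0   0   0   0   0   0   0   0  84 129 128  89  26   0   0]
 [  0   0  16  16   0   0   0   0   0  66  72  89  87   0 179 205]
 [  0   0  16  16   0  32  33  33  20   0  59  69   0   0 197 199]
 [  0   0   0   0   0   0  31  32  32   0   0   0   0   0   0   0]
 [  0   0  71  72  46  13  12  12   0   0   0   0   0   0   0   0]
 [ 16  14   0  45  44  35  34  33   0   0   0   0   0 260 243   0]
 [ 16  15   0  16  15  32  35  17   0   0 116   0 263 281 281 263]
 [ 14   0   0  19  19  17   0   0   0   0 114   0 281 282 282 279]
 [ 14   0   0   0   0   0   0   0   0  13  14 280 282 282 282   0]
 [  0   0   0   0   0   0   0   0   0  14  14 281 282 282 282   0]
 [  0   0   0   0   0   0   0   0   0   0 263 281 282 282 282   0]]
```

View pics/side0.png

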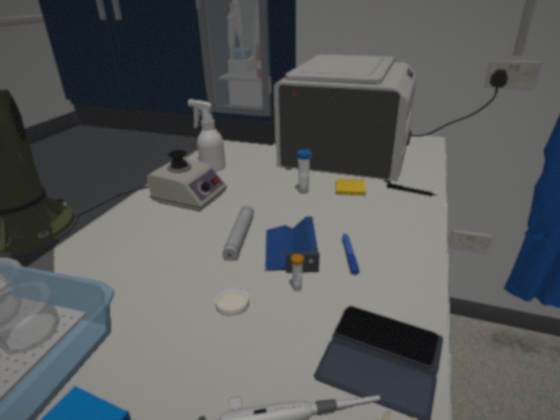

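```bash
python3 -m creep '[{"tx":28,"ty":-27,"wz":6.4},{"tx":56,"ty":-54,"wz":12.8},{"tx":84,"ty":-81,"wz":19.2},{"tx":112,"ty":-108,"wz":25.6},{"tx":140,"ty":-135,"wz":32}]'
python3 -m creep '[{"tx":9,"ty":-34},{"tx":18,"ty":-68},{"tx":27,"ty":-102},{"tx":36,"ty":-136},{"tx":44,"ty":-170}]'
python3 -m creep '[{"tx":9,"ty":-35},{"tx":18,"ty":-70},{"tx":27,"ty":-105},{"tx":36,"ty":-140},{"tx":43,"ty":-175}]'
python3 -m creep '[{"tz":0},{"tz":0}]'
python3 - <<'E'
from h import *
W=np.concatenate([np.load("scene0.npy").reshape(-1,3),np.load("side0.npy").reshape(-1,3)])
m=(W[:,0]>.34)&(W[:,0]<.5)&(W[:,1]>-.12)&(W[:,1]<.2)&(W[:,2]>.055)&(W[:,2]<.15)
B=W[m][:,:2].astype(np.float32);h=cv2.convexHull(B)[:,0];print(h[h[:,1]<.02]);print(B[B[:,0]>.42].max(0))
o=get_obs();print(o["tool_pos"],o["tool_rot"],o["qpos"],o["force"])
E
```

```text
[[ 0.34004268  0.01415091]
 [ 0.34073055  0.01211036]
 [ 0.34150136  0.01040247]
 [ 0.3447403   0.00562355]
 [ 0.38252425 -0.01777539]
 [ 0.3864167  -0.01978219]
 [ 0.39616486 -0.02307696]
 [ 0.40071207 -0.0217495 ]
 [ 0.43456325 -0.00911678]
 [ 0.44158435 -0.00384082]]
[0.46350482 0.1063719 ]
[ 0.15876732 -0.63031763  0.22256824] [1.79998387e+02 1.46240482e-03 1.41406963e+01] [76.66891034 18.39304096 -4.01704343 83.10820424  1.29391301 78.54222139
 -3.25988322] [0.17615772 0.8534992  0.13510786]validation failed for argument at $[0]...
validation failed for argument at $[0]...
validation failed for argument at $[0]...
validation failed for argument at $[0]...
```

```bash
python3 -m creep '[{"wx":0,"wy":0,"wz":6.4,"tx":28,"ty":-27,"tz":0,"gripper":1},{"wx":0,"wy":0,"wz":12.8,"tx":56,"ty":-54,"tz":0,"gripper":1},{"wx":0,"wy":0,"wz":19.2,"tx":84,"ty":-81,"tz":0,"gripper":1},{"wx":0,"wy":0,"wz":25.6,"tx":112,"ty":-108,"tz":0,"gripper":1},{"wx":0,"wy":0,"wz":32,"tx":140,"ty":-135,"tz":0,"gripper":1}]'
```

```text
time_s: 1.42
tool_pos: [0.2623, -0.4636, 0.2227]
tool_rot: [180.0, -0.0, -18.2]
force: [0.9, -0.1, 0.1]
grip_width: 0.0869
grasp_force: 0.0
```

```bash
python3 -m creep '[{"wx":0,"wy":0,"wz":0,"tx":9,"ty":-34,"tz":0,"gripper":1},{"wx":0,"wy":0,"wz":0,"tx":18,"ty":-68,"tz":0,"gripper":1},{"wx":0,"wy":0,"wz":0,"tx":27,"ty":-102,"tz":0,"gripper":1},{"wx":0,"wy":0,"wz":0,"tx":36,"ty":-136,"tz":0,"gripper":1},{"wx":0,"wy":0,"wz":0,"tx":44,"ty":-170,"tz":0,"gripper":1}]'
python3 -m creep '[{"wx":0,"wy":0,"wz":0,"tx":9,"ty":-34,"tz":15,"gripper":1},{"wx":0,"wy":0,"wz":0,"tx":18,"ty":-68,"tz":30,"gripper":1},{"wx":0,"wy":0,"wz":0,"tx":27,"ty":-102,"tz":50,"gripper":1},{"wx":0,"wy":0,"wz":0,"tx":34,"ty":-136,"tz":70,"gripper":1},{"wx":0,"wy":0,"wz":0,"tx":40,"ty":-168,"tz":90,"gripper":1}]'
python3 - <<'E'
from h import *
o=get_obs();print(o["tool_pos"],o["tool_rot"],o["qpos"])
im,W=cloud("side");cv2.imwrite("pics/side1.png",im[...,::-1])
im,W=cloud("wrist");cv2.imwrite("pics/wrist1.png",im[...,::-1])
for q in("bar_center","seat"):
  for c in("wrist","side"):
    r=nets.place_of(q,c);print(c,q,[(np.round(a["point"],3).tolist(),round(a["confidence"],2)) for a in r[:2]])
E
```

```text
time_s: 1.83
tool_pos: [0.3564, -0.3153, 0.2229]
tool_rot: [180.0, -0.0, -17.9]
force: [0.7, -0.8, -0.8]
grip_width: 0.0868
grasp_force: 0.0
time_s: 2.25
tool_pos: [0.4462, -0.1675, 0.1323]
tool_rot: [180.0, -0.1, -17.8]
force: [0.6, -0.3, -0.1]
grip_width: 0.0869
grasp_force: 0.0
[ 0.44621557 -0.16747636  0.13227608] [ 1.79980926e+02 -9.72828604e-02 -1.78317267e+01] [ 45.01914265   2.34089696 -28.03729638 112.80254587   1.23603686
  65.03911329 -91.34984947]Traceback (most recent call last):
  File "<stdin>", line 4, in <module>
  File "h.py", line 9, in cloud
    W=(P-np.array(i["t"]))@np.array(i["R"])
                  ~^^^^^
KeyError: 't'
```

```bash
cat >> h.py <<'E'
def wcloud():
    o=get_obs();im,d=optics.read_camera("wrist");i=optics.camera_info("wrist")
    f=210/np.tan(np.radians(i["fovy"]/2));v,u=np.mgrid[:420,:560]
    x,y=u-i["cx"],v-i["cy"];r=np.hypot(x,y)+1e-9;t=np.minimum(r/f,1.5)
    P=np.stack([x/r*np.tan(t)*d,y/r*np.tan(t)*d,d],-1)
    T=np.array(i["tool_from_camera"]);P=P@T[:3,:3].T+T[:3,3]
    W=P@Ro.from_euler("xyz",o["tool_rot"],degrees=True).as_matrix().T+o["tool_pos"];W[d==0]=np.nan
    return im,W
V=np.array([.6065,-.2187]);YAW=np.radians(-9.5)
def toblock(q):
    e=np.asarray(q)[...,:2]-V;c,s=np.cos(YAW),np.sin(YAW)
    return np.stack([c*e[...,0]+s*e[...,1],-s*e[...,0]+c*e[...,1]],-1)*1e3
def bar(W,box,zlo=.026,zhi=.045):
    W=W.reshape(-1,3);m=(W[:,0]>box[0])&(W[:,0]<box[1])&(W[:,1]>box[2])&(W[:,1]<box[3])&(W[:,2]>zlo)&(W[:,2]<zhi)
    T=W[m];c=T.mean(0);v=np.linalg.svd(T[:,:2]-c[:2],full_matrices=False)[2][0];v*=np.sign(v[1])
    a=(T[:,:2]-c[:2])@v;b=(T[:,:2]-c[:2])@[v[1],-v[0]];e=np.percentile(a,[.5,99.5])
    ctr=c[:2]+v*e.mean()+np.array([v[1],-v[0]])*np.percentile(b,[2,98]).mean()
    return len(T),ctr,np.degrees(np.arctan2(-v[0],v[1])),e,np.percentile(T[:,2],98),toblock(ctr)
E
python3 - <<'E'
from h import *
im,W=wcloud();cv2.imwrite("pics/wrist1.png",im[...,::-1])
print(bar(W,(.44,.56,-.26,-.05)))
for c in("scene","side"):
    im,W=cloud(c);print(c,bar(W,(.44,.56,-.26,-.05)))
E
```

```text
(6625, array([ 0.49931066, -0.1521116 ]), np.float64(-17.995472156263713), array([-0.08645051,  0.09060505]), np.float64(0.0340966507577296), array([-116.70956231,   47.98383402]))
scene (656, array([ 0.49748628, -0.15020204]), np.float64(-17.795823061568598), array([-0.09381673,  0.08482999]), np.float64(0.03295735373942285), array([-118.82408814,   49.5660946 ]))
side (509, array([ 0.49784589, -0.15250683]), np.float64(-17.99222086896742), array([-0.08021895,  0.09982112]), np.float64(0.03315466292322239), array([-118.08901081,   47.3522709 ]))
```

View pics/wrist1.png

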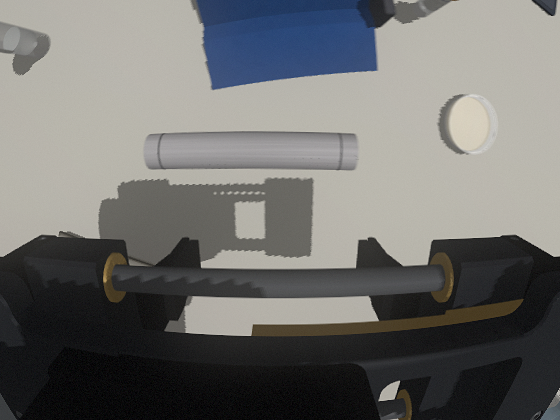

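```bash
python3 -m creep '[{"wx":0,"wy":0,"wz":0,"tx":0,"ty":-5,"tz":28,"gripper":1},{"wx":0,"wy":0,"wz":0,"tx":0,"ty":-12,"tz":56,"gripper":1},{"wx":0,"wy":0,"wz":0,"tx":0,"ty":-12,"tz":84,"gripper":1},{"wx":0,"wy":0,"wz":0,"tx":0,"ty":-12,"tz":108,"gripper":1},{"wx":0,"wy":0,"wz":0,"tx":0,"ty":-12,"tz":121,"gripper":1}]'
python3 -m creep '[{"wx":0,"wy":0,"wz":0,"tx":2,"ty":0,"tz":0,"gripper":1},{"wx":0,"wy":0,"wz":0,"tx":5,"ty":0,"tz":0,"gripper":1},{"wx":0,"wy":0,"wz":0,"tx":8,"ty":0,"tz":0,"gripper":1},{"wx":0,"wy":0,"wz":0,"tx":10,"ty":0,"tz":0,"gripper":1},{"wx":0,"wy":0,"wz":0,"tx":12,"ty":0,"tz":0,"gripper":1}]'
```

```text
time_s: 2.92
tool_pos: [0.4471, -0.1595, 0.0097]
tool_rot: [180.0, 0.1, -18.0]
force: [-0.8, -0.6, -0.1]
grip_width: 0.0869
grasp_force: 0.0
time_s: 3.33
tool_pos: [0.4617, -0.1625, 0.013]
tool_rot: [180.0, -0.2, -17.9]
force: [0.1, 1.6, 0.5]
grip_width: 0.087
grasp_force: 0.0
```

```bash
python3 -m creep '[{"wx":0,"wy":0,"wz":0,"tx":3,"ty":0,"tz":0.5,"gripper":1},{"wx":0,"wy":0,"wz":0,"tx":6,"ty":0,"tz":1,"gripper":1},{"wx":0,"wy":0,"wz":0,"tx":9,"ty":0,"tz":1,"gripper":1},{"wx":0,"wy":0,"wz":0,"tx":12,"ty":0,"tz":1,"gripper":1},{"wx":0,"wy":0,"wz":0,"tx":15,"ty":0,"tz":1,"gripper":1}]'
python3 -m creep '[{"wx":0,"wy":0,"wz":-0.6,"tx":4,"ty":0,"tz":0,"gripper":1},{"wx":0,"wy":0,"wz":-1.4,"tx":8,"ty":0,"tz":0,"gripper":1},{"wx":0,"wy":0,"wz":-2.2,"tx":12,"ty":0,"tz":0,"gripper":1},{"wx":0,"wy":0,"wz":-3,"tx":16,"ty":0,"tz":0,"gripper":1},{"wx":0,"wy":0,"wz":-4,"tx":20,"ty":0,"tz":0,"gripper":1}]'
python3 - <<'E'
from h import *
print(toblock(get_obs()["tool_pos"]))
im,W=wcloud();cv2.imwrite("pics/wrist2.png",im[...,::-1])
print(bar(W,(.44,.58,-.28,-.05)))
im,W=cloud("side");print(bar(W,(.49,.56,-.28,-.05)))
E
```

```text
time_s: 3.75
tool_pos: [0.4748, -0.1662, 0.0105]
tool_rot: [180.0, 0.0, -17.9]
force: [-1.2, 0.7, 0.5]
grip_width: 0.0873
grasp_force: 0.1
time_s: 4.17
tool_pos: [0.494, -0.1724, 0.0105]
tool_rot: [-180.0, 0.0, -13.8]
force: [1.0, 0.0, 0.3]
grip_width: 0.087
grasp_force: 0.1
[-118.6027624    27.11124736]
(19030, array([ 0.52530677, -0.16043324]), np.float64(-18.0465287418957), array([-0.08387042,  0.09274449]), np.float64(0.03764831588051815), array([-89.69650243,  44.0669168 ]))
(508, array([ 0.52781554, -0.1641296 ]), np.float64(-17.800210774322437), array([-0.07485163,  0.10133401]), np.float64(0.03329213068644495), array([-86.61206419,  40.83531306]))
```

View pics/wrist2.png

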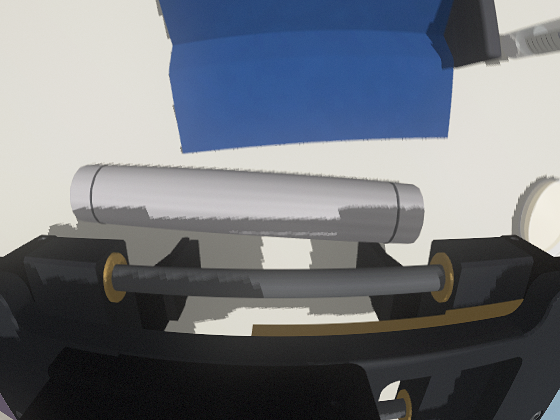

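```bash
python3 -m creep '[{"wx":0,"wy":0,"wz":-0.8,"tx":4,"ty":0,"tz":0,"gripper":1},{"wx":0,"wy":0,"wz":-1.6,"tx":8,"ty":0,"tz":0,"gripper":1},{"wx":0,"wy":0,"wz":-2.4,"tx":12,"ty":0,"tz":0,"gripper":1},{"wx":0,"wy":0,"wz":-3.2,"tx":16,"ty":0,"tz":-0.5,"gripper":1},{"wx":0,"wy":0,"wz":-4,"tx":20,"ty":0,"tz":-1,"gripper":1}]'
python3 - <<'E'
from h import *
print(toblock(get_obs()["tool_pos"]))
im,W=cloud("side");print(bar(W,(.50,.59,-.28,-.05)))
im,W=wcloud();cv2.imwrite("pics/wrist3.png",im[...,::-1])
E
```

```text
time_s: 4.68
tool_pos: [0.5133, -0.1772, 0.0115]
tool_rot: [180.0, 0.0, -9.8]
force: [0.0, -0.2, -0.9]
grip_width: 0.0872
grasp_force: 0.2
[-98.77732635  25.59258402]
(505, array([ 0.5435565 , -0.16759404]), np.float64(-18.406153061827393), array([-0.06948456,  0.10978584]), np.float64(0.0407860668735992), array([-70.5151847 ,  40.01640315]))
```

View pics/wrist3.png

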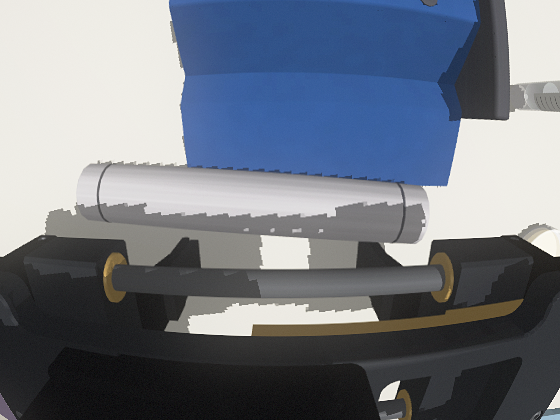

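```bash
python3 -m creep '[{"wx":0,"wy":0,"wz":0,"tx":4,"ty":0,"tz":0,"gripper":1},{"wx":0,"wy":0,"wz":0,"tx":8,"ty":0,"tz":0,"gripper":1},{"wx":0,"wy":0,"wz":0,"tx":12,"ty":0,"tz":0,"gripper":1},{"wx":0,"wy":0,"wz":0,"tx":16,"ty":0,"tz":0,"gripper":1},{"wx":0,"wy":0,"wz":0,"tx":20,"ty":0,"tz":0,"gripper":1}]'
python3 - <<'E'
from h import *
print(toblock(get_obs()["tool_pos"]))
im,W=cloud("side");print(bar(W,(.52,.60,-.28,-.05)))
im,W=wcloud();cv2.imwrite("pics/wrist4.png",im[...,::-1])
E
```

```text
time_s: 5.2
tool_pos: [0.5321, -0.1804, 0.0112]
tool_rot: [180.0, 0.1, -9.9]
force: [-4.8, 1.3, 1.8]
grip_width: 0.0869
grasp_force: 1.9
[-79.67297311  25.51558375]
(416, array([ 0.56118049, -0.17093824]), np.float64(-16.28535671700388), array([-0.04659409,  0.13268716]), np.float64(0.041823308385930055), array([-52.58094755,  39.62686285]))
```

View pics/wrist4.png

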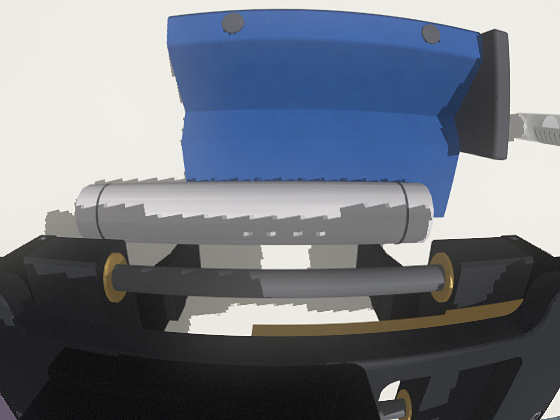

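```bash
python3 -m creep '[{"wx":0,"wy":0,"wz":0,"tx":4,"ty":0,"tz":-0.5,"gripper":1},{"wx":0,"wy":0,"wz":0,"tx":8,"ty":0,"tz":-1.5,"gripper":1},{"wx":0,"wy":0,"wz":0,"tx":12,"ty":0,"tz":-2.5,"gripper":1},{"wx":0,"wy":0,"wz":0,"tx":16,"ty":0,"tz":-3.5,"gripper":1},{"wx":0,"wy":0,"wz":0,"tx":20,"ty":0,"tz":-4.5,"gripper":1}]'
python3 -m creep '[{"wx":0,"wy":0,"wz":0,"tx":3,"ty":0,"tz":-0.5,"gripper":1},{"wx":0,"wy":0,"wz":0,"tx":6,"ty":0,"tz":-1,"gripper":1},{"wx":0,"wy":0,"wz":0,"tx":9,"ty":0,"tz":-1,"gripper":1},{"wx":0,"wy":0,"wz":0,"tx":12,"ty":0,"tz":-1,"gripper":1},{"wx":0,"wy":0,"wz":0,"tx":14,"ty":0,"tz":-1,"gripper":1}]'
python3 - <<'E'
from h import *
print(toblock(get_obs()["tool_pos"]))
im,W=cloud("side");cv2.imwrite("pics/side5.png",im[...,::-1])
im,W=wcloud();cv2.imwrite("pics/wrist5.png",im[...,::-1])
E
```

```text
time_s: 5.72
tool_pos: [0.5528, -0.184, 0.0162]
tool_rot: [180.0, -0.0, -9.9]
force: [-3.9, 0.5, 2.1]
grip_width: 0.0872
grasp_force: 1.8
time_s: 6.13
tool_pos: [0.5674, -0.1865, 0.0171]
tool_rot: [-180.0, -0.1, -9.9]
force: [-0.4, 0.1, 1.1]
grip_width: 0.0871
grasp_force: 0.1
[-43.86606326  25.32753291]
```

View pics/wrist5.png

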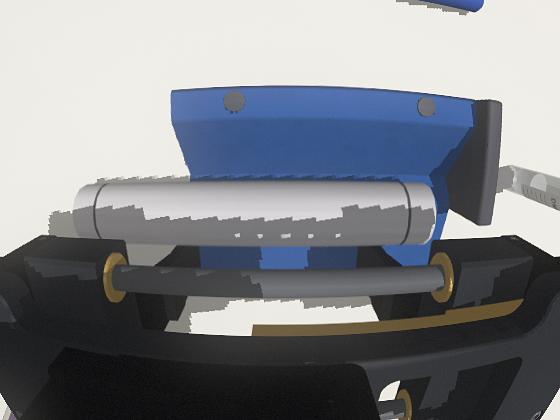

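```bash
python3 -m creep '[{"wx":0,"wy":0,"wz":0,"tx":2,"ty":0,"tz":0,"gripper":1},{"wx":0,"wy":0,"wz":0,"tx":4,"ty":0,"tz":0,"gripper":1},{"wx":0,"wy":0,"wz":0,"tx":6,"ty":0,"tz":0,"gripper":1},{"wx":0,"wy":0,"wz":0,"tx":8,"ty":0,"tz":0,"gripper":1},{"wx":0,"wy":0,"wz":0,"tx":8,"ty":0,"tz":0,"gripper":1}]'
python3 -m creep '[{"wx":0,"wy":0,"wz":0,"tx":-6,"ty":0,"tz":0,"gripper":1},{"wx":0,"wy":0,"wz":0,"tx":-18,"ty":0,"tz":-10,"gripper":1},{"wx":0,"wy":0,"wz":0,"tx":-30,"ty":0,"tz":-40,"gripper":1},{"wx":0,"wy":0,"wz":0,"tx":-30,"ty":0,"tz":-75,"gripper":1},{"wx":0,"wy":0,"wz":0,"tx":-30,"ty":0,"tz":-110,"gripper":1}]'
python3 - <<'E'
from h import *
print(toblock(get_obs()["tool_pos"]))
im,W=cloud("side");cv2.imwrite("pics/side5.png",im[...,::-1])
im,W=wcloud();cv2.imwrite("pics/wrist6.png",im[...,::-1]);np.save("w6.npy",W)
E
```

```text
time_s: 6.65
tool_pos: [0.5747, -0.1878, 0.0172]
tool_rot: [-180.0, -0.0, -9.9]
force: [0.2, 0.2, -0.4]
grip_width: 0.087
grasp_force: 0.0
time_s: 7.07
tool_pos: [0.5425, -0.1821, 0.1274]
tool_rot: [-180.0, 0.2, -9.9]
force: [0.8, 0.1, 0.1]
grip_width: 0.0872
grasp_force: 0.0
[-69.19818953  25.51491864]
```

View pics/wrist6.png

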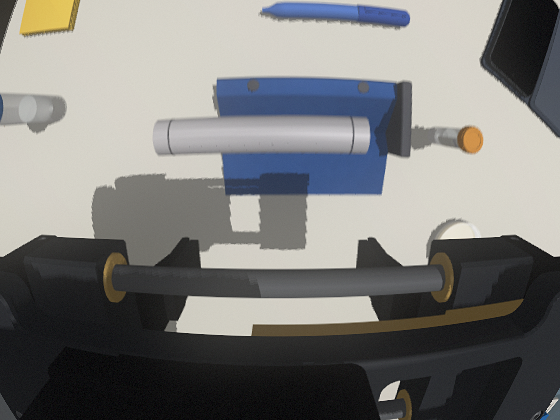

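```bash
python3 - <<'E'
from h import *
W=np.load("w6.npy");print(optics.camera_info("wrist")["tool_from_camera"])
print(bar(W,(.56,.66,-.29,-.04),.034,.0425))
Q=W.reshape(-1,3);b=toblock(Q)
m=(abs(b[:,0]+2.6)<12)&(Q[:,2]>.025)&(Q[:,2]<.0425)&(b[:,1]>-72)&(b[:,1]<180);print(np.percentile(b[m,1],[.2,99.8]))
m=(abs(b[:,0])<15)&(Q[:,2]>.041)&(Q[:,2]<.05)&(b[:,1]>-100)&(b[:,1]<-60);print("stop top",np.percentile(b[m,1],[1,99]))
im,W=cloud("side");print(bar(W,(.56,.66,-.29,-.04),.035,.0425))
print(nets.place_of("bar_center","wrist")[:1],nets.place_of("blue_tube","wrist")[:1],nets.place_of("seat","wrist")[:1],get_obs()["qpos"])
E
```

```text
[[-1.02507634e-03 -9.65186511e-01 -2.61560602e-01  7.23895458e-02]
 [ 9.99999335e-01 -8.51306838e-04 -7.77662147e-04  3.48038329e-05]
 [ 5.27920685e-04 -2.61561225e-01  9.65186742e-01 -1.63605722e-01]
 [ 0.00000000e+00  0.00000000e+00  0.00000000e+00  1.00000000e+00]]
(8629, array([ 0.62442323, -0.1889753 ]), np.float64(-3.5371319428957135), array([-0.09474681,  0.09843574]), np.float64(0.041064471472832875), array([12.77143078, 32.27522843]))
[-49.77718205 128.95544103]
stop top [-84.70150328 -74.89743335]
(439, array([ 0.60991807, -0.18038355]), np.float64(-9.347948047878145), array([-0.08038045,  0.09758165]), np.float64(0.04023491446124834), array([-2.95284363, 38.35510938]))
[{'point': [0.6113, -0.1847, 0.0258], 'confidence': 0.81}] [{'point': [0.6849, 0.0316, -0.0017], 'confidence': 0.8}] [] [ 41.45847247  15.36697625 -29.49768619 100.27879391   8.17796179
  66.61601209 -90.29722243]
```

```bash
python3 -m creep '[{"wx":0,"wy":0,"wz":-6,"tx":13,"ty":-27,"tz":0,"gripper":-1},{"wx":0,"wy":0,"wz":-12,"tx":26,"ty":-54,"tz":0,"gripper":-1},{"wx":0,"wy":0,"wz":-18,"tx":39,"ty":-81,"tz":0,"gripper":-1},{"wx":0,"wy":0,"wz":-24,"tx":52,"ty":-108,"tz":0,"gripper":-1},{"wx":0,"wy":0,"wz":-30,"tx":65.5,"ty":-135,"tz":0,"gripper":-1}]' 10
python3 -m creep '[{"wx":0,"wy":0,"wz":-6,"tx":0,"ty":0,"tz":0,"gripper":-1},{"wx":0,"wy":0,"wz":-12,"tx":0,"ty":0,"tz":0,"gripper":-1},{"wx":0,"wy":0,"wz":-18,"tx":0,"ty":0,"tz":0,"gripper":-1},{"wx":0,"wy":0,"wz":-24,"tx":0,"ty":0,"tz":0,"gripper":-1},{"wx":0,"wy":0,"wz":-30,"tx":0,"ty":0,"tz":0,"gripper":-1}]'
python3 -m creep '[{"wx":0,"wy":0,"wz":-6,"tx":0,"ty":0,"tz":0,"gripper":-1},{"wx":0,"wy":0,"wz":-12,"tx":0,"ty":0,"tz":0,"gripper":-1},{"wx":0,"wy":0,"wz":-18,"tx":0,"ty":0,"tz":0,"gripper":-1},{"wx":0,"wy":0,"wz":-24,"tx":0,"ty":0,"tz":0,"gripper":-1},{"wx":0,"wy":0,"wz":-30.4,"tx":0,"ty":0,"tz":0,"gripper":-1}]'
python3 - <<'E'
from h import *
o=get_obs();print(toblock(o["tool_pos"]),o["qpos"])
im,W=cloud("side");print(bar(W,(.56,.66,-.29,-.04),.035,.0425))
E
```

```text
time_s: 7.78
tool_pos: [0.6315, -0.0595, 0.1248]
tool_rot: [-179.9, 0.2, 20.4]
force: [-0.0, 0.3, 0.0]
grip_width: 0.0615
grasp_force: 0.0
time_s: 8.2
tool_pos: [0.6308, -0.0604, 0.1246]
tool_rot: [-179.8, 0.1, 50.5]
force: [-0.4, -0.2, -1.0]
grip_width: 0.028
grasp_force: 0.0
time_s: 8.62
tool_pos: [0.6308, -0.0605, 0.1248]
tool_rot: [-179.8, -0.0, 80.9]
force: [-0.5, -0.6, -0.3]
grip_width: 0.0021
grasp_force: 0.0
[ -2.10641057 160.02718864] [ 39.30794071  27.35460737 -47.20244908  90.98062033  20.81423443
  71.08485236 -20.72898034]
(437, array([ 0.61026948, -0.18010932]), np.float64(-9.212652426306322), array([-0.08050015,  0.10081678]), np.float64(0.04038318893103236), array([-2.65151935, 38.6835789 ]))
```

```bash
python3 -m creep '[{"wx":0,"wy":0,"wz":0,"tx":0,"ty":0,"tz":25,"gripper":-1},{"wx":0,"wy":0,"wz":0,"tx":0,"ty":0,"tz":50,"gripper":-1},{"wx":0,"wy":0,"wz":0,"tx":0,"ty":0,"tz":75,"gripper":-1},{"wx":0,"wy":0,"wz":0,"tx":0,"ty":0,"tz":98,"gripper":-1},{"wx":0,"wy":0,"wz":0,"tx":-2,"ty":0,"tz":107,"gripper":-1}]'
python3 -m creep '[{"wx":0,"wy":0,"wz":0,"tx":-4,"ty":0,"tz":0,"gripper":-1},{"wx":0,"wy":0,"wz":0,"tx":-8,"ty":0,"tz":0,"gripper":-1},{"wx":0,"wy":0,"wz":0,"tx":-11,"ty":0,"tz":0,"gripper":-1},{"wx":0,"wy":0,"wz":0,"tx":-13,"ty":0,"tz":0,"gripper":-1},{"wx":0,"wy":0,"wz":0,"tx":-15,"ty":0,"tz":0,"gripper":-1}]'
python3 -m creep '[{"wx":0,"wy":0,"wz":0,"tx":-2,"ty":0,"tz":0,"gripper":-1},{"wx":0,"wy":0,"wz":0,"tx":-4,"ty":0,"tz":0,"gripper":-1},{"wx":0,"wy":0,"wz":0,"tx":-6,"ty":0,"tz":0,"gripper":-1},{"wx":0,"wy":0,"wz":0,"tx":-8,"ty":0,"tz":0,"gripper":-1},{"wx":0,"wy":0,"wz":0,"tx":-10,"ty":0,"tz":0,"gripper":-1}]'
python3 - <<'E'
from h import *
o=get_obs();print(toblock(o["tool_pos"]))
im,W=cloud("side");print(bar(W,(.56,.66,-.29,-.04),.035,.0425))
E
```

```text
time_s: 9.08
tool_pos: [0.6282, -0.0621, 0.015]
tool_rot: [-179.5, -0.0, 80.5]
force: [-0.2, 0.5, -0.4]
grip_width: 0.0002
grasp_force: 0.0
time_s: 9.5
tool_pos: [0.6303, -0.0782, 0.0215]
tool_rot: [179.9, 0.0, 80.5]
force: [-1.2, -0.2, 0.8]
grip_width: 0.0005
grasp_force: 0.0
time_s: 9.92
tool_pos: [0.628, -0.0869, 0.0203]
tool_rot: [180.0, -0.0, 80.6]
force: [0.1, 2.1, 1.5]
grip_width: 0.0006
grasp_force: 1.1
[ -0.56318479 133.56398505]
(470, array([ 0.60923789, -0.18512084]), np.float64(-9.606807936538067), array([-0.08332916,  0.10123436]), np.float64(0.040154623902413054), array([-2.84181698, 33.57052534]))
```

```bash
python3 -m creep '[{"wx":0,"wy":0,"wz":0,"tx":-2,"ty":0,"tz":1,"gripper":-1},{"wx":0,"wy":0,"wz":0,"tx":-4,"ty":0,"tz":2,"gripper":-1},{"wx":0,"wy":0,"wz":0,"tx":-6,"ty":0,"tz":2,"gripper":-1},{"wx":0,"wy":0,"wz":0,"tx":-8,"ty":0,"tz":2,"gripper":-1},{"wx":0,"wy":0,"wz":0,"tx":-10,"ty":0,"tz":2,"gripper":-1}]'
python3 -m creep '[{"wx":0,"wy":0,"wz":0,"tx":-1.5,"ty":0,"tz":0,"gripper":-1},{"wx":0,"wy":0,"wz":0,"tx":-3,"ty":0,"tz":0,"gripper":-1},{"wx":0,"wy":0,"wz":0,"tx":-4.5,"ty":0,"tz":0,"gripper":-1},{"wx":0,"wy":0,"wz":0,"tx":-5.5,"ty":0,"tz":0,"gripper":-1},{"wx":0,"wy":0,"wz":0,"tx":-6,"ty":0,"tz":0,"gripper":-1}]'
python3 - <<'E'
from h import *
o=get_obs();print(toblock(o["tool_pos"]),o["force"])
im,W=cloud("side");print(bar(W,(.56,.66,-.29,-.04),.035,.0425))
E
```

```text
time_s: 10.38
tool_pos: [0.6258, -0.0978, 0.0177]
tool_rot: [-180.0, 0.0, 80.5]
force: [0.5, 1.5, -0.1]
grip_width: 0.0006
grasp_force: 0.8
time_s: 10.8
tool_pos: [0.6249, -0.1036, 0.0179]
tool_rot: [-180.0, 0.0, 80.5]
force: [0.1, 0.9, -0.3]
grip_width: 0.0011
grasp_force: 0.7
[ -0.89398996 116.59641971] [ 0.09887836  0.93622561 -0.34506255]
(460, array([ 0.60725968, -0.19812146]), np.float64(-9.451611863957721), array([-0.08293931,  0.0947492 ]), np.float64(0.040932080492041334), array([-2.64717413, 20.42170038]))
```

```bash
python3 -m creep '[{"wx":0,"wy":0,"wz":0,"tx":-0.6,"ty":0,"tz":0,"gripper":-1},{"wx":0,"wy":0,"wz":0,"tx":-1.2,"ty":0,"tz":0,"gripper":-1},{"wx":0,"wy":0,"wz":0,"tx":-1.8,"ty":0,"tz":0,"gripper":-1},{"wx":0,"wy":0,"wz":0,"tx":-2.2,"ty":0,"tz":0,"gripper":-1},{"wx":0,"wy":0,"wz":0,"tx":-2.5,"ty":0,"tz":0,"gripper":-1}]'
```

```text
time_s: 11.27
tool_pos: [0.6247, -0.1044, 0.018]
tool_rot: [-180.0, -0.1, 80.6]
force: [0.8, 4.3, -1.3]
grip_width: 0.001
grasp_force: 2.1
```

```bash
python3 -m creep '[{"wx":0,"wy":0,"wz":0,"tx":-0.4,"ty":0,"tz":0,"gripper":-1},{"wx":0,"wy":0,"wz":0,"tx":-0.8,"ty":0,"tz":0,"gripper":-1},{"wx":0,"wy":0,"wz":0,"tx":-1.2,"ty":0,"tz":0,"gripper":-1}]'; python3 -m creep '[{"wx":0,"wy":0,"wz":0,"tx":-0.4,"ty":0,"tz":0,"gripper":-1},{"wx":0,"wy":0,"wz":0,"tx":-0.8,"ty":0,"tz":0,"gripper":-1}]'
```

```text
time_s: 11.52
tool_pos: [0.6247, -0.1044, 0.018]
tool_rot: [180.0, -0.2, 80.6]
force: [0.4, 6.9, -0.9]
grip_width: 0.0006
grasp_force: 3.3
time_s: 11.68
tool_pos: [0.6247, -0.1045, 0.0181]
tool_rot: [180.0, -0.2, 80.6]
force: [0.9, 7.0, -1.1]
grip_width: 0.0005
grasp_force: 3.9
```

```bash
python3 -m creep '[{"wx":0,"wy":0,"wz":0,"tx":3,"ty":0,"tz":0,"gripper":-1},{"wx":0,"wy":0,"wz":0,"tx":9,"ty":0,"tz":0,"gripper":-1},{"wx":0,"wy":0,"wz":0,"tx":20,"ty":0,"tz":0,"gripper":-1},{"wx":0,"wy":0,"wz":0,"tx":28,"ty":0,"tz":-10,"gripper":-1},{"wx":0,"wy":0,"wz":0,"tx":28,"ty":0,"tz":-40,"gripper":-1}]'
python3 -m creep '[{"wx":0,"wy":0,"wz":0,"tx":0,"ty":0,"tz":-35,"gripper":-1},{"wx":0,"wy":0,"wz":0,"tx":0,"ty":0,"tz":-70,"gripper":-1},{"wx":0,"wy":0,"wz":0,"tx":0,"ty":0,"tz":-90,"gripper":-1},{"wx":0,"wy":0,"wz":0,"tx":0,"ty":0,"tz":-90,"gripper":-1},{"wx":0,"wy":0,"wz":0,"tx":0,"ty":0,"tz":-90,"gripper":-1}]'
python3 - <<'E'
from h import *
im,W=cloud("side");print(bar(W,(.56,.66,-.29,-.04),.035,.0425))
i2=im[200:300,200:380];cv2.imwrite("pics/side7.png",cv2.resize(i2,None,fx=4,fy=4)[...,::-1])
print(nets.place_of("bar_center","side")[:1])
for q in ("amber_tube","dish","marker","blue_tube"): print(q,nets.place_of(q,"side")[:1])
E
```

```text
time_s: 12.1
tool_pos: [0.6259, -0.077, 0.055]
tool_rot: [-179.6, -0.1, 80.7]
force: [0.0, -0.2, -0.5]
grip_width: 0.0009
grasp_force: 0.0
time_s: 12.52
tool_pos: [0.6301, -0.0794, 0.1503]
tool_rot: [179.8, 0.1, 80.6]
force: [-1.1, 0.3, -0.4]
grip_width: 0.0005
grasp_force: 0.0
(431, array([ 0.60689241, -0.20068181]), np.float64(-9.490061802871171), array([-0.07816222,  0.09392754]), np.float64(0.04016692473815959), array([-2.58682984, 17.83585135]))
[{'point': [0.6081, -0.2025, 0.0221], 'confidence': 0.81}]
amber_tube [{'point': [0.5856, -0.35, -0.0011], 'confidence': 0.94}]
dish [{'point': [0.4661, -0.3635, -0.0], 'confidence': 0.86}]
marker [{'point': [0.7128, -0.2645, 0.002], 'confidence': 0.89}]
blue_tube [{'point': [0.6889, 0.0324, -0.0015], 'confidence': 0.67}]
```

View pics/side7.png

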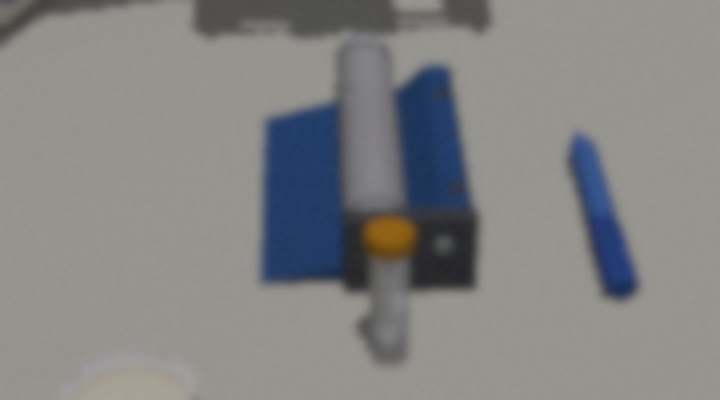

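The crop shows the bar lying in the groove, its near end meeting the dark stop at about (375, 212). The bystanders have not moved.

```bash
python3 -c "
from cell import env
print(env.sign_off())"
```

```text
the job is handed in; nothing more can be done
None
```

I rolled the bar up the ramp into the V-block groove, pushed it home until it stalled against the end stop, moved the arm clear and handed the job in at about 13 s; the dish, marker and tubes are where they started, but the hand-in returned no verdict.

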